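# Secure the gas cylinder in its bench bracket

### The job

The small gas cylinder is standing loose on the bench: secure it in its bracket. Keeping it upright, push it back into the V until it stands on the bench against both faces, then swing the gate fully shut across it and flip the hasp down over the staple; leave the flask, the beaker and the little amber bottle standing where they are.

Things in the scene. Friction and masses are not known exactly. Their poses are not given: they have to be found in the camera images.
- gas_cylinder: Loose plain grey gas cylinder standing on the bench, 0.35 to 0.7 kg, 169 mm tall: straight body of 50 mm diameter up to z = 132 mm, round shoulder to 146 mm, thin brass valve stem with a short side outlet, black handwheel on top. Origin: centre of its underside, z up its axis. Round: its yaw does not matter. Can be gripped from above round the top of the body, above the bracket's jaws.
- handwheel (a point): Centre of the cylinder's black fluted handwheel, 36 mm diameter, z = 157 to 169 mm on the cylinder; it does not turn. Held only by this, the cylinder swings in the fingers.
- bracket: Steel bracket fixed to the bench. Origin: the point on the bench where the centre of the cylinder's underside stands when home in the V. z up, +x into the V; the open front faces -x. Cheeks left (+y, with the gate hinge, y 44 to 66) and right (-y, with the hasp, y -44 to -84): x = -48 to +14, up to z = 97 mm. Behind the V a pillar to z = 94 mm and a foot plate; the cylinder stands on bare bench.
- v_apex (a point): Apex of the bracket's V at mid height, x = +35 mm, z = 77 mm in the bracket's frame (same axes). The V is 90 degrees, symmetrical about the bracket's x axis: two rubber-faced jaws, z = 60 to 94 mm, run from here out to x = -11 mm, y = +-47 mm.
- gate (a joint): Angle (rad) of the gate: a steel bar 150 mm long, 8 mm thick, z = 66 to 88 mm, on an upright hinge at the bracket's left. 0: fully shut (a stop) across the mouth, free end to the right; grows as it swings out to the front and on to the left; 1.57 points straight out to -x; 2.5 at its stop. Stays where left; under 1 N moves its end. Its rubber pad clears a cylinder that is home by 1 mm.
- gate_hinge (a point): On the gate's upright hinge pin at mid height of the bar: x = -36, y = +56, z = 77 mm in the bracket's frame. Axes turn with the gate: the bar lies along -y of this frame, its outer face at x = -4 mm; with the gate shut they are the bracket's axes.
- gate_end (a point): Point on the gate's outer face near its free end, 132 mm from the hinge, at mid height of the bar (z = 77 mm). Axes as gate_hinge. Push the outer half of the bar towards +x of this frame to shut the gate; near the end here the hand stays clear of the cylinder.
- staple_top (a point): Top of the staple, a loop of 5 mm steel wire, 19 mm wide, standing up on the gate near its free end, 122 mm from the hinge; its top is at z = 113 mm.
- hasp (a joint): Angle (rad) of the hasp: a slotted steel strap 60 mm long, 32 mm wide, 3 mm thick, hinged on the bracket's right cheek about a level axis along the bracket's y. 0: flat, pointing to -x, its slot over the staple of the shut gate; 1.57 upright; 2.1 its stop, leaning back to +x, where it rests at first. Moves freely and falls to either side once past upright.
- hasp_hinge (a point): On the hasp's level hinge pin: x = -2, y = -66, z = 95 mm in the bracket's frame.
- hasp_tip (a point): Curled lip at the free end of the hasp strap, 60 mm from its hinge.
- conical_flask: Loose conical glass flask, 90 mm across, 150 mm tall, a bystander. Origin: centre of its underside.
- beaker: Loose small glass beaker, 59x65x67 mm, a bystander. Origin: centre of its underside.
- amber: Loose small amber bottle with a black cap, 34 mm diameter, 61 mm tall, a bystander. Origin: centre of its underside.

How it is judged:
By the outcome, as a careful person would: the job done as asked, in the order asked, and still so for the second after the job is handed in, with the robot touching nothing.
It also fails if it takes over 72 s, if anything falls off the work surface, if the arm or the gripper's body presses on something with over 40 N, if the wrist force passes 120 N, or if a joint passes its speed limit or range.

### The arm

A 7-joint arm with a two-finger parallel gripper is mounted at the origin on a cart in front of the work surface, level with it; the furniture and walls round the work are solid. World frame = base frame: x ahead of the robot, y to its left, z up, the work surface at z = 0. Lengths are in m, angles in rad, forces in N, time in s.
With the tool pointing down it reaches from about 0.425 to 0.975 m from the base axis. Payload 16.7 kg.
Tool frame: the origin (TCP) lies between the finger pads; the fingertips stand 19 mm ahead of it and the grasp point (between the pads) is the TCP; z points along the fingers, y is the line along which they close (so a half turn about z gives the same grasp; the last joint's range is limited). The gripper opens to 85 mm and grips with 20 to 120 N. Pads are 22 mm wide; open, the fingers measure 114 mm over their backs; the gripper's body (76 mm by 85 mm) begins 54 mm behind the grasp point. The pads swing forward as they close: fully open they stand 13 mm farther back than shut.
Start: joints at [1.052, 0.426, 0.074, 1.606, -0.034, 1.111, -0.067], TCP at [0.243, -0.63, 0.25] pointing down, gripper open.
Joint ranges: [-2.85, 2.85], [-0.5, 2.14], [-1.23, 1.37], [0.21, 2.46], [-1.02, 4.16], [0.16, 2.05], [-2.73, 2.73]. Speed limits (rad/s): [1.89, 1.89, 2.39, 2.39, 3.01, 3.01, 3.01].

### API

Orientations are given as [roll, pitch, yaw] about the fixed x, y, z axes, in that order (R = Rz(yaw) Ry(pitch) Rx(roll)).
In Python, from bench import ctrl gives the robot as it stands.
- The arm moves only by the tool drive_effector, called after ">>>" as name(argument=value, ...), one argument or row to a line, values as JSON. Schema: {"type":"object","properties":{"steps":{"type":"string"},"force":{"type":"number"},"only":{"type":"string"},"quiet":{"type":"boolean"},"lines":{"type":"string"}},"required":["steps"],"additionalProperties":false}. steps is a string of 1 to 8 rows, one to a line, with the numbers parted by commas; each row has 5 numbers: dx, dy, dz in m, then a turn about the tool's z in rad, then the opening from 0.0 (shut) to 1.0 (fully open); each row shifts and turns the commanded pose from where the row before left it, along the tool's axes as they then stand; what a row does not reach is not made up. A row lasts 1/12 s, in which the tool goes at most 0.0417 m and 0.125 rad, less where a joint would pass 70% of its speed; a pose out of reach is approached as far as the arm can. The fingers move at their own pace and stop on an object; force is the grip in N (left out, the last holds). Time passes only in rows, so rows that do not move let the fingers close. The tool returns the time, the measured TCP pose, the force, the opening and the grip force at its end. only (a regular expression) keeps the lines of the reply that match it, lines (a string "A,B") keeps lines A to B, and quiet returns only ok. Input that does not fit is refused with a message, and nothing moves.
- ctrl.get_state(): the state, without advancing time (a new reading comes with each control period).
- ctrl.camera(name): name is "side" or "top"; returns a dict with "frame" (384x512x3 uint8, red, green, blue), "z_map" (384x512 float32, m along the optical axis (not along the pixel's ray), 0 where there is no reading), "camera_matrix" (3x3 intrinsics, pixels), "eye" and "attitude" of the camera in the world. Camera axes: x right, y down, z forward; pixel columns grow to the right and rows downward; lengths in m; the calibration is good to about 2 mm. A picture is of the moment at which its call begins.
- ctrl.sign_off(): hands the job in; it is judged then, once.
The state is a dict: "time": time; "joints": joint angles; "joint_vel": joint speeds; "tau": joint torques, N m; "tool_pos": TCP position; "tcp_rot": TCP orientation; "force": force on the tool from outside, world axes, zero at the start; "moment": the same for the moment, N m; "gripper_width": opening from 0.0 (shut) to 1.0 (fully open); "finger_force": force on a finger pad.
Only numpy, scipy, OpenCV 4.12 (cv2) and the standard library are available. Lean on these libraries where they do the work, as an engineer would, in place of code of your own. Each camera call takes 0.05 s, during which the arm holds its last target. There are 200 camera calls.

## Working session

There is one attempt and no reset: what is moved stays moved. The work goes in short steps, Python scripts to look and compute and a tool call to move; the robot and the scene stay as the last step left them, time stands still between calls to the robot, and variables do not carry over. Pictures are saved under pics/ and viewed, at most 10 in all, crops included, and the job is handed in when it is done.

```bash
ls; mkdir -p pics
```

Run:
```python
from bench import ctrl
import cv2,numpy as np
for n in("side","top"):
    c=ctrl.camera(n); cv2.imwrite(f"pics/{n}0.png",c["frame"][:,:,::-1]); np.savez(f"{n}0.npz",**c)
    print(n,c["camera_matrix"].tolist(),c["eye"],c["attitude"])
print(ctrl.get_state())
```

```text
bench.py
pics
side [[358.6398853571058, 0.0, 257.46206338789176], [0.0, 358.6398853571058, 185.57130635240512], [0.0, 0.0, 1.0]] [0.55034089 0.49596836 0.57893158] [-2.14650687e+00  2.52339858e-04  3.10208474e+00]
top [[381.5981603633995, 0.0, 262.18979291658167], [0.0, 381.5981603633995, 180.82602467925676], [0.0, 0.0, 1.0]] [ 0.38471397 -0.20339266  0.98170406] [-2.9677185  -0.04311604 -1.57921675]
{'time': 0.1, 'joints': array([ 1.05251147,  0.42667906,  0.07387311,  1.60649815, -0.03411267,
        1.11079441, -0.06704845]), 'joint_vel': array([-0.00024874, -0.00211806,  0.0002162 , -0.00014476, -0.00010178,
       -0.00010417, -0.00109792]), 'tau': array([ 9.04290180e-03, -9.51528955e+01,  3.77178669e+00, -4.64397740e+01,
        1.96162501e-02,  6.51688169e-03,  3.83170470e-05]), 'tool_pos': array([ 0.243181  , -0.62932868,  0.24969459]), 'tcp_rot': array([-3.14047620e+00,  7.57268835e-05,  3.68782246e-01]), 'force': array([-0.28872541,  0.67334246,  0.48887859]), 'moment': array([-0.04322314, -0.01234861,  0.01520795]), 'finger_force': 0.0, 'gripper_width': 0.9979452721497204}
```

View pics/side0.png

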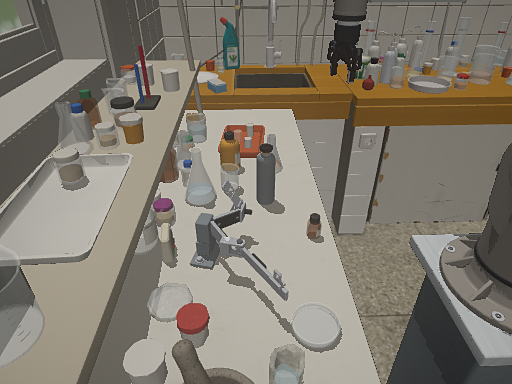

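View pics/top0.png

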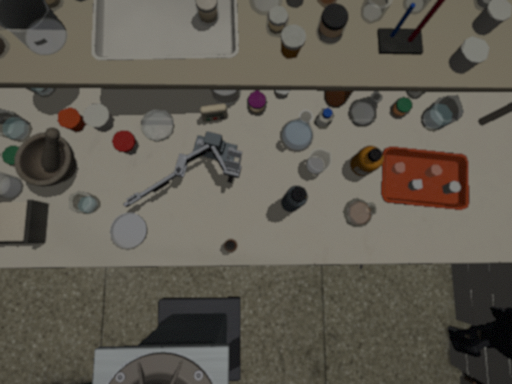

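The side view shows the cylinder at (265,175), the bracket at about (210,235), the open gate running to (285,295) and the amber bottle at (315,227). In the top view the cylinder is at (293,198), the bracket at (215,155), the gate end at (128,203) and the amber bottle at (229,245).

Create h.py:
```python
import numpy as np,cv2
from scipy.spatial.transform import Rotation as R
def cloud(c):
    K=c["camera_matrix"];z=c["z_map"];v,u=np.mgrid[:z.shape[0],:z.shape[1]]
    p=np.stack([(u-K[0,2])/K[0,0]*z,(v-K[1,2])/K[1,1]*z,z],-1)
    w=p@R.from_euler("xyz",c["attitude"]).as_matrix().T+c["eye"]; w[z<=0]=np.nan; return w
def ray(c,u,v,h):
    K=c["camera_matrix"];d=R.from_euler("xyz",c["attitude"]).as_matrix()@[(u-K[0,2])/K[0,0],(v-K[1,2])/K[1,1],1]
    return c["eye"]+d*(h-c["eye"][2])/d[2]
def proj(c,p):
    q=(np.asarray(p)-c["eye"])@R.from_euler("xyz",c["attitude"]).as_matrix();return (c["camera_matrix"]@q)[:2]/q[2]
```

Run:
```python
import numpy as np,cv2
from h import *
t=dict(np.load("top0.npz"));s=dict(np.load("side0.npz"))
wt,ws=cloud(t),cloud(s)
for n,uv in dict(cyl=(294,198),amber=(230,244),flask=(298,135),beaker=(317,162),gate=(160,184),bench=(260,220),shelf=(300,75),hasp=(205,140)).items(): print(n,uv,wt[uv[1],uv[0]].round(3))
for n,uv in dict(cyl=(265,150),amber=(315,219),gate=(262,275)).items(): print(n,uv,ws[uv[1],uv[0]].round(3))
print(ray(t,294,198,.169),ray(t,230,240,0.061))
a=cv2.resize(t["frame"][115:225,110:260],None,fx=5,fy=5,interpolation=cv2.INTER_CUBIC)
cv2.imwrite("pics/tc.png",cv2.convertScaleAbs(a[:,:,::-1],alpha=1.6))
a=cv2.resize(s["frame"][170:310,170:340],None,fx=4.2,fy=4.2,interpolation=cv2.INTER_CUBIC)
cv2.imwrite("pics/sc.png",a[:,:,::-1])
```

```text
cyl (294, 198) [ 0.49  -0.308  0.169]
amber (230, 244) [ 0.394 -0.167  0.061]
flask (298, 135) [ 0.659 -0.334  0.074]
beaker (317, 162) [ 0.607 -0.393  0.003]
gate (160, 184) [ 0.535 -0.002  0.085]
bench (260, 220) [ 0.455 -0.241  0.001]
shelf (300, 75) [ 0.759 -0.324  0.198]
hasp (205, 140) [ 0.64  -0.107  0.093]
cyl (265, 150) [ 0.5   -0.302  0.166]
amber (315, 219) [ 0.39  -0.157  0.059]
gate (262, 275) [0.523 0.025 0.074]
[ 0.48965942 -0.30796304  0.169     ] [ 0.40341986 -0.16663907  0.061     ]
```

View pics/tc.png

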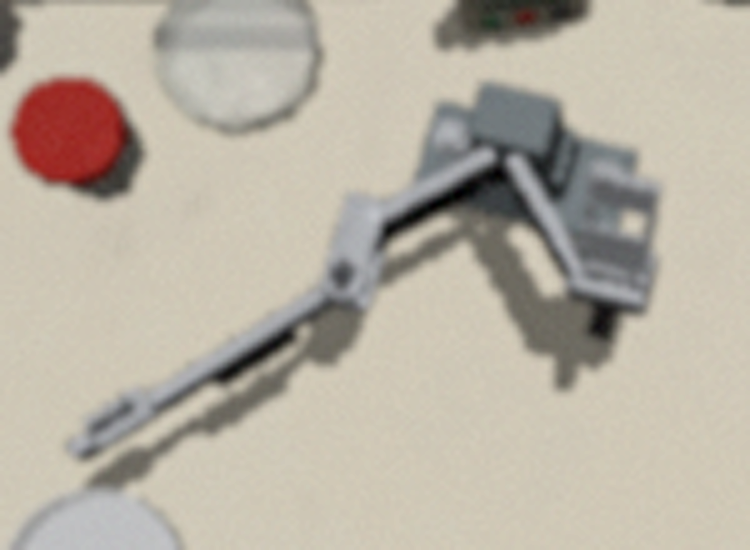

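View pics/sc.png

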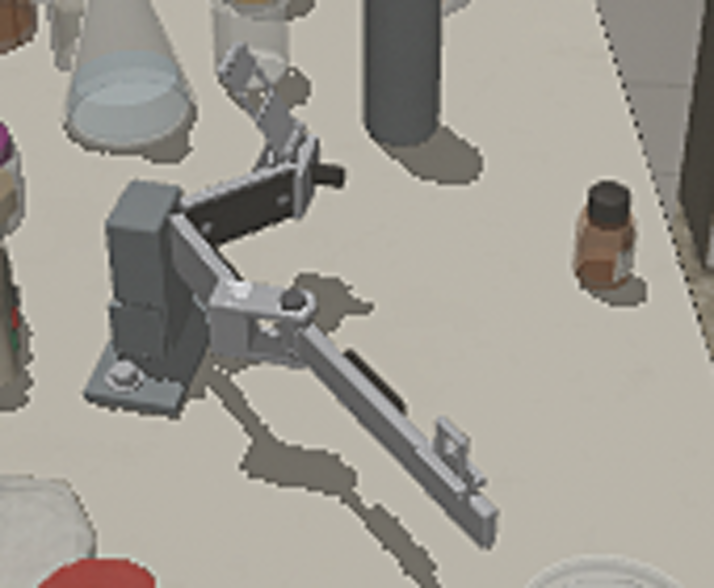

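The top crop shows the jaw tops meeting at the apex, about crop (502,157), with jaw ends near (380,217) and (578,277). The gate hinge pin is at (342,272), the gate end at (80,447), and the hasp is leaning back at (630,215). The side crop shows the hasp up and the gate open.

Add to h.py:
```python
def jaws(c):
    w=cloud(c); return w
```

Run:
```python
import numpy as np,cv2
from h import *
t=dict(np.load("top0.npz"));s=dict(np.load("side0.npz"))
f=lambda a,b,h:ray(t,110+(a+.5)/5-.5,115+(b+.5)/5-.5,h)[:2]
# jaw tops: cloud points z .088-.099 in bracket box from top cam, + line fits
pts=np.concatenate([cloud(t)[115:225,110:260].reshape(-1,3),cloud(s)[170:310,170:340].reshape(-1,3)])
apx=f(502,157,.094);L=f(378,218,.094);Rr=f(580,280,.094)
print("apex",apx,"L",L,np.linalg.norm(L-apx),"R",Rr,np.linalg.norm(Rr-apx))
d=(L-apx)/np.linalg.norm(L-apx)+(Rr-apx)/np.linalg.norm(Rr-apx);yaw=np.arctan2(-d[1],-d[0])
print("yaw",yaw,"home",apx-.035*np.array([np.cos(yaw),np.sin(yaw)]))
hp=f(342,272,.1);ge=f(78,447,.088);print("hinge",hp,"gend",ge,np.linalg.norm(ge-hp))
# hinge check in bracket frame
o=apx-.035*np.array([np.cos(yaw),np.sin(yaw)]);B=np.array([[np.cos(yaw),-np.sin(yaw)],[np.sin(yaw),np.cos(yaw)]])
print("hinge in bracket",(hp-o)@B,"gate end in b",(ge-o)@B)
for (u,v) in [(502,157),(440,185),(545,215),(342,272),(200,365),(640,297),(630,220),(655,185),(600,180),(605,320)]:
    for uu in [0]: print((u,v),cloud(t)[115+v//5,110+u//5].round(3),((cloud(t)[115+v//5,110+u//5][:2]-o)@B).round(3))
# cylinder circle: dark grey handwheel/ body points
for n,c in(("top",t),("side",s)):
    w=cloud(c).reshape(-1,3)
    m=(np.hypot(w[:,0]-.495,w[:,1]+.308)<.05)
    for a,b in((.16,.173),(.03,.13)):
        q=w[m&(w[:,2]>a)&(w[:,2]<b)]
        if len(q)>10: 
            A=np.c_[2*q[:,:2],np.ones(len(q))];x=np.linalg.lstsq(A,(q[:,:2]**2).sum(1),rcond=None)[0]
            print(n,a,len(q),q[:,:2].mean(0),q[:,:2].min(0),q[:,:2].max(0),"circ",x[:2],np.sqrt(x[2]+x[:2]@x[:2]))
```

```text
apex [ 0.62499725 -0.11896243] L [ 0.59500198 -0.06098849] 0.06527399337050684 R [ 0.56508478 -0.15658188] 0.07074409463439468
yaw -0.2663225249428278 home [ 0.59123116 -0.10975094]
hinge [ 0.56764347 -0.04592735] gend [0.48721893 0.07515414] 0.14535760472917725
hinge in bracket [-0.03955355  0.05536557] gate end in b [-0.14900963  0.1510118 ]
(502, 157) [ 0.633 -0.116  0.064] [0.042 0.005]
(440, 185) [ 0.61  -0.091  0.093] [0.013 0.023]
(545, 215) [ 0.596 -0.141  0.094] [ 0.012 -0.029]
(342, 272) [ 0.568 -0.046  0.098] [-0.039  0.056]
(200, 365) [0.525 0.02  0.088] [-0.098  0.108]
(640, 297) [ 0.558 -0.186  0.091] [-0.012 -0.082]
(630, 220) [ 0.615 -0.179  0.   ] [ 0.041 -0.06 ]
(655, 185) [ 0.596 -0.194  0.15 ] [ 0.027 -0.08 ]
(600, 180) [ 0.6   -0.169  0.143] [ 0.024 -0.055]
(605, 320) [ 0.547 -0.169  0.082] [-0.027 -0.069]
top 0.16 195 [ 0.49976596 -0.31844332] [ 0.48339416 -0.33493765] [ 0.51628155 -0.30216314] circ [ 0.49980072 -0.31854904] 0.012215013118760788
top 0.03 118 [ 0.4860872  -0.30455946] [ 0.47508278 -0.33130926] [ 0.51438304 -0.29396861] circ [ 0.50036957 -0.31919422] 0.02495429959744642
side 0.16 104 [ 0.49762903 -0.31362058] [ 0.48095198 -0.33508365] [ 0.51436299 -0.30166453] circ [ 0.49750847 -0.316433  ] 0.0130894187122498
side 0.03 594 [ 0.4980525  -0.29988453] [ 0.47217517 -0.3219282 ] [ 0.52207952 -0.29170025] circ [ 0.49707685 -0.31831222] 0.0238540331105033
```

Create go.py:
```python
import sys,numpy as np
from scipy.spatial.transform import Rotation as R
from bench import ctrl
s=ctrl.get_state();M=R.from_euler("xyz",s["tcp_rot"]).as_matrix()
g=np.array([float(a) for a in sys.argv[1:4]]);print("tool delta",((g-s["tool_pos"])@M).round(4),"yaw",s["tcp_rot"][2].round(3))
```

```text
(no output)
```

>>> drive_effector(
  steps="0,0,0,-0.12,1\n0,0,0,-0.12,1\n0,0,0,-0.12,1\n0,0,0,-0.12,1\n0,0,0,-0.12,1\n0,0,0,-0.12,1\n0,0,0,-0.12,1\n0,0,0,-0.09,1",
  force=30,
)

```text
time: 0.77
tool_pos: [0.2432, -0.6294, 0.2499]
tcp_rot: [-3.141, -0.001, 1.305]
force: [-0.4, 0.1, 0.5]
gripper_width: 1.001
finger_force: 0.0
```

```bash
python3 go.py .499 -.3187 .25
```

```text
tool delta [0.367  0.1653 0.    ] yaw 1.305
```

>>> drive_effector(
  steps="0.0367,0.0165,0,0,1\n0.0367,0.0165,0,0,1\n0.0367,0.0165,0,0,1\n0.0367,0.0165,0,0,1\n0.0367,0.0165,0,0,1\n0.0367,0.0165,0,0,1\n0.0367,0.0165,0,0,1\n0.0367,0.0165,0,0,1",
)

```text
time: 1.43
tool_pos: [0.4501, -0.3805, 0.2502]
tcp_rot: [-3.141, -0.0, 1.299]
force: [1.0, -0.6, 0.6]
gripper_width: 1.001
finger_force: 0.0
```

>>> drive_effector(
  steps="0.0367,0.0165,0,0,1\n0.0367,0.0165,0,0,1\n0,0,0,0,1\n0,0,0,0,1",
)

```text
time: 1.77
tool_pos: [0.5023, -0.318, 0.25]
tcp_rot: [-3.141, -0.001, 1.303]
force: [-0.8, -0.6, -0.2]
gripper_width: 1.0
finger_force: 0.0
```

```bash
python3 go.py .499 -.3187 .12
```

```text
tool delta [-0.0016 -0.0029  0.13  ] yaw 1.303
```

>>> drive_effector(
  steps="-0.0015,-0.003,0.02,0,1\n0,0,0.03,0,1\n0,0,0.03,0,1\n0,0,0.03,0,1\n0,0,0.02,0,1\n0,0,0,0,1\n0,0,0,0,0\n0,0,0,0,0",
  force=30,
)

```text
time: 2.43
tool_pos: [0.4973, -0.3218, 0.1212]
tcp_rot: [3.141, 0.0, 1.298]
force: [-0.2, -0.3, -0.1]
gripper_width: 0.749
finger_force: 0.0
```

>>> drive_effector(
  steps="0,0,0,0,0\n0,0,0,0,0\n0,0,0,0,0\n0,0,0,0,0\n0,0,0,0,0\n0,0,0,0,0",
)

```text
time: 2.93
tool_pos: [0.4978, -0.3216, 0.1217]
tcp_rot: [3.14, 0.001, 1.298]
force: [-2.4, -0.8, 7.3]
gripper_width: 0.575
finger_force: 30.6
```

```bash
python3 go.py .465 -.26 .12
```

```text
tool delta [ 0.0505 -0.0481  0.0016] yaw 1.298
```

>>> drive_effector(
  steps="0,0,-0.004,0,0\n0,0,-0.004,0,0\n0.015,-0.015,0,0,0\n0.015,-0.015,0,0,0\n0.015,-0.016,0,0,0\n0.013,-0.015,0,0,0\n0.03,-0.004,0,0,0\n0.03,-0.004,0,0,0",
  force=40,
)

```text
time: 3.6
tool_pos: [0.4619, -0.1887, 0.1289]
tcp_rot: [3.141, 0.001, 1.296]
force: [2.2, 0.3, -4.0]
gripper_width: 0.574
finger_force: 42.6
```

>>> drive_effector(
  steps="0.03,-0.005,0,0,0\n0.03,-0.005,0,0,0\n0.03,-0.005,0,0,0\n0.018,0,0,0,0\n0,0,0,0,0\n0,0,0,0,0",
)

```text
time: 4.1
tool_pos: [0.4777, -0.0799, 0.1288]
tcp_rot: [3.141, -0.0, 1.301]
force: [0.3, -1.2, -4.1]
gripper_width: 0.573
finger_force: 42.6
```

```bash
python3 go.py .588 -.1125 .122
```

Run:
```python
from bench import ctrl
import cv2,numpy as np
o=[]
for n,r in(("side",(130,310,170,340)),("top",(85,225,110,260))):
    c=ctrl.camera(n);np.savez(f"{n}1.npz",**c);a=c["frame"][r[0]:r[1],r[2]:r[3],::-1]
    o.append(cv2.resize(a,(int(500*a.shape[1]/a.shape[0])*7//10,350)))
cv2.imwrite("pics/a1.png",np.hstack(o))
```

```text
tool delta [-0.0021  0.115   0.0069] yaw 1.301
```

View pics/a1.png

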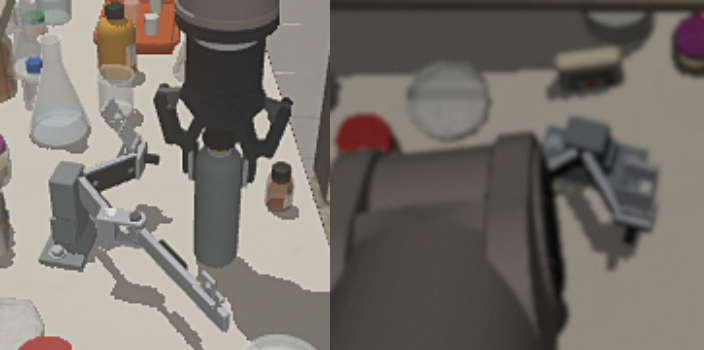

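The view shows the cylinder held upright in front of the V, clear of the gate and the amber bottle. Next I push it in.

>>> drive_effector(
  steps="-0.002,0.02,0.001,0,0\n0,0.02,0.002,0,0\n0,0.02,0.002,0,0\n0,0.02,0,0,0\n0,0.015,0,0,0\n0,0.01,0,0,0\n0,0,0,0,0",
)

```text
time: 4.78
tool_pos: [0.5792, -0.1124, 0.1232]
tcp_rot: [3.141, -0.0, 1.297]
force: [-0.9, 0.4, -2.5]
gripper_width: 0.572
finger_force: 42.9
```

>>> drive_effector(
  steps="0,0.002,0.0015,0,0\n0,0.002,0.001,0,0\n0,0,0,0,0",
  force=30,
)

```text
time: 5.03
tool_pos: [0.5807, -0.1121, 0.1217]
tcp_rot: [-3.14, 0.001, 1.298]
force: [-7.7, 0.7, 15.8]
gripper_width: 0.573
finger_force: 46.2
```

```bash
python3 go.py .588 -.1125 .122
```

```text
tool delta [ 0.0016  0.0071 -0.0003] yaw 1.298
```

>>> drive_effector(
  steps="0,0,-0.001,0,0\n0,0.001,0,0,0\n0,0.001,0,0,0\n0,0,0,0,0",
  force=30,
)

```text
time: 5.37
tool_pos: [0.5836, -0.1127, 0.1218]
tcp_rot: [-3.142, 0.0, 1.299]
force: [0.1, -0.5, -2.7]
gripper_width: 0.574
finger_force: 44.1
```

>>> drive_effector(
  steps="0,0.001,0,0,0\n0,0.001,0,0,0\n0,0,0,0,0",
)

```text
time: 5.62
tool_pos: [0.585, -0.1127, 0.1217]
tcp_rot: [-3.14, 0.0, 1.299]
force: [-6.4, 1.6, 3.5]
gripper_width: 0.574
finger_force: 45.0
```

```bash
python3 go.py .588 -.1125 .122
```

```text
tool delta [ 0.001   0.0028 -0.0003] yaw 1.299
```

>>> drive_effector(
  steps="0,0.001,0,0,0\n0,0.001,0,0,0\n0,0,0,0,0",
  force=30,
)

```text
time: 5.87
tool_pos: [0.5857, -0.1125, 0.1218]
tcp_rot: [-3.137, 0.0, 1.299]
force: [-15.7, 7.0, 15.5]
gripper_width: 0.574
finger_force: 46.1
```

>>> drive_effector(
  steps="0,0.0015,0,0,0\n0,0,0,0,0",
)

```text
time: 6.03
tool_pos: [0.5862, -0.1124, 0.1218]
tcp_rot: [-3.135, 0.0, 1.3]
force: [-24.2, 10.3, 22.6]
gripper_width: 0.574
finger_force: 47.1
```

```bash
python3 go.py .588 -.1125 .122
```

```text
tool delta [ 0.0004  0.0018 -0.0002] yaw 1.3
```

>>> drive_effector(
  steps="0,-0.002,0,0,0\n0,0,0,0,0.65\n0,0,0,0,0.8\n0,0,0,0,0.8\n0,0,0,0,0.8",
)

```text
time: 6.45
tool_pos: [0.5875, -0.1136, 0.1219]
tcp_rot: [3.141, -0.0, 1.299]
force: [-0.0, 0.2, -0.4]
gripper_width: 0.799
finger_force: 0.0
```

>>> drive_effector(
  steps="0,0,-0.02,0,0.85\n0,0,-0.03,0,0.85\n0,0,-0.03,0,0.85\n0,0,-0.03,0,0.85\n0,-0.02,-0.03,0,0.8\n0,-0.04,0,0,0.5\n0,-0.04,0,0,0\n0,0,0,0,0",
)

```text
time: 7.12
tool_pos: [0.4852, -0.0854, 0.2619]
tcp_rot: [-3.14, 0.002, 1.299]
force: [2.7, -0.4, 0.2]
gripper_width: 0.382
finger_force: 0.0
```

Run:
```python
from bench import ctrl
import cv2,numpy as np
from h import *
c=ctrl.camera("side");np.savez("side2.npz",**c);a=c["frame"][130:310,170:340,::-1]
cv2.imwrite("pics/a2.png",cv2.resize(a,None,fx=3,fy=3))
w=cloud(c).reshape(-1,3)
for a,b in((.1,.13),(.03,.058),(.158,.167)):
    q=w[(np.hypot(w[:,0]-.589,w[:,1]+.1095)<.04)&(w[:,2]>a)&(w[:,2]<b)]
    if len(q)<10: continue
    x=np.linalg.lstsq(np.c_[2*q[:,:2],np.ones(len(q))],(q[:,:2]**2).sum(1),rcond=None)[0];print(a,len(q),x[:2],np.sqrt(x[2]+x[:2]@x[:2]))
```

```text
0.1 273 [ 0.58376245 -0.10895429] 0.024652482278848118
0.158 57 [ 0.58382061 -0.10731549] 0.01549594011862835
```

View pics/a2.png

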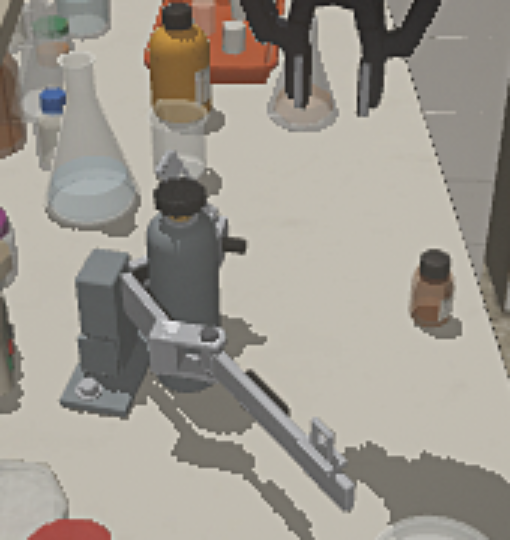

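The view shows the cylinder standing upright in the V and the hand clear of it. The gate is still open, ending at about crop (345,495), the hasp is leaning back, and the amber bottle is undisturbed. Next I plan the gate sweep.

Run:
```python
import numpy as np
from bench import ctrl
o=np.array([.5857,-.1095]);y=-.272;B=np.array([[np.cos(y),-np.sin(y)],[np.sin(y),np.cos(y)]])
s=ctrl.get_state();p=(s["tool_pos"][:2]-o)@B;print("now b",p.round(4),s["tool_pos"])
pr=p
for a in [2.29]+list(np.arange(2.25,-.01,-.15)):
    u=np.array([-np.sin(a),-np.cos(a)]);n=np.array([-np.cos(a),np.sin(a)])
    q=np.array([-.036,.056])+.128*u+(.004+.0145*abs(np.cos(a))+.011*abs(np.sin(a))+(.013 if a==2.29 else 0))*n
    d=q-pr;print(round(a,2),"b",q.round(4),"dx dy",d[[1,0]].round(4),"world",(o+B@q).round(3),"r",np.hypot(*(o+B@q)).round(3));pr=q
```

```text
now b [-0.1001 -0.0038] [ 0.4882231  -0.0862412   0.26239491]
2.29 b [-0.1094  0.1665] dx dy [ 0.1703 -0.0092] world [0.525 0.08 ] r 0.531
2.25 b [-0.122   0.1533] dx dy [-0.0133 -0.0126] world [0.509 0.071] r 0.514
2.1 b [-0.136   0.1386] dx dy [-0.0147 -0.014 ] world [0.492 0.061] r 0.496
1.95 b [-0.1477  0.1216] dx dy [-0.017  -0.0117] world [0.476 0.047] r 0.478
1.8 b [-0.1566  0.1026] dx dy [-0.019  -0.0089] world [0.462 0.031] r 0.464
1.65 b [-0.1623  0.0822] dx dy [-0.0204 -0.0058] world [0.451 0.013] r 0.452
1.5 b [-0.1648  0.0629] dx dy [-0.0193 -0.0025] world [ 0.444 -0.005] r 0.444
1.35 b [-0.1648  0.0454] dx dy [-0.0175 -0.    ] world [ 0.439 -0.021] r 0.44
1.2 b [-0.1624  0.0278] dx dy [-0.0176  0.0024] world [ 0.437 -0.039] r 0.439
1.05 b [-0.1574  0.0103] dx dy [-0.0175  0.005 ] world [ 0.437 -0.057] r 0.441
0.9 b [-0.1497 -0.0066] dx dy [-0.0169  0.0076] world [ 0.44  -0.076] r 0.446
0.75 b [-0.1394 -0.0226] dx dy [-0.016   0.0103] world [ 0.445 -0.094] r 0.455
0.6 b [-0.1266 -0.0371] dx dy [-0.0145  0.0128] world [ 0.454 -0.111] r 0.467
0.45 b [-0.1113 -0.0498] dx dy [-0.0126  0.0152] world [ 0.465 -0.128] r 0.482
0.3 b [-0.094 -0.06 ] dx dy [-0.0103  0.0174] world [ 0.479 -0.142] r 0.5
0.15 b [-0.0749 -0.0676] dx dy [-0.0075  0.0191] world [ 0.495 -0.154] r 0.519
0.0 b [-0.0545 -0.072 ] dx dy [-0.0044  0.0204] world [ 0.514 -0.164] r 0.539
```

>>> drive_effector(
  steps="0.035,-0.002,0,0,0\n0.035,-0.002,0,0,0\n0.035,-0.002,0,0,0\n0.035,-0.002,0,0,0\n0.03,-0.001,0,0,0\n0,0,0.03,0,0\n0,0,0.035,0,0\n0,0,0.035,0,0",
)

```text
time: 7.83
tool_pos: [0.5291, 0.0804, 0.1611]
tcp_rot: [3.14, -0.001, 1.3]
force: [0.9, -1.6, -0.1]
gripper_width: 0.001
finger_force: 0.0
```

>>> drive_effector(
  steps="0,0,0.035,0,0\n0,0,0.035,0,0\n0,0,0.003,0,0\n0,0,0,0,0",
)

```text
time: 8.17
tool_pos: [0.5273, 0.0796, 0.0876]
tcp_rot: [-3.138, 0.001, 1.299]
force: [-0.3, -0.2, 0.4]
gripper_width: -0.004
finger_force: 0.0
```

```bash
python3 go.py .525 .08 .09
```

```text
tool delta [-0.0003 -0.0024 -0.0024] yaw 1.299
```

Force is about zero, so it went down clear of the gate. Now I start the sweep.

>>> drive_effector(
  steps="-0.013,-0.015,-0.002,0,0\n-0.015,-0.014,0,0,0\n-0.017,-0.012,0,0,0\n-0.019,-0.009,0,0,0\n-0.02,-0.006,0,0,0\n-0.019,-0.003,0,0,0\n0,0,0,0,0",
)

```text
time: 8.75
tool_pos: [0.4434, -0.0068, 0.0931]
tcp_rot: [3.139, 0.001, 1.296]
force: [0.5, -1.1, -0.3]
gripper_width: -0.0
finger_force: 0.0
```

```bash
python3 go.py .444 -.005 .09
```

Run:
```python
from bench import ctrl
import cv2,numpy as np
c=ctrl.camera("side");a=c["frame"][130:330,170:370,::-1]
cv2.imwrite("pics/a3.png",cv2.resize(a,None,fx=2.5,fy=2.5))
```

```text
tool delta [0.0019 0.     0.0031] yaw 1.296
```

View pics/a3.png

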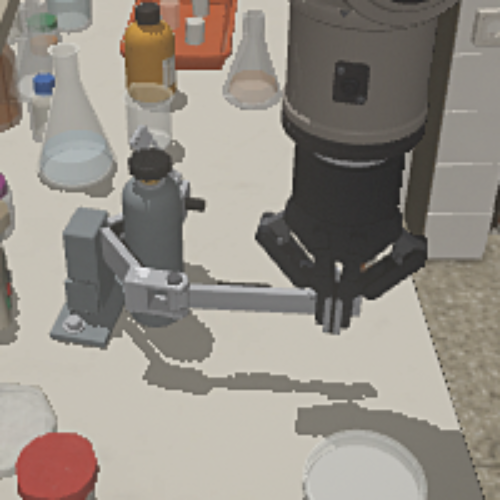

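The gate is now at about 1.5 rad, pointing out to the front, with the fingers on its outer face near the end (330,300). The sweep is working, so I continue.

>>> drive_effector(
  steps="-0.0155,0,0.002,0,0\n-0.0175,0.0025,0,0,0\n-0.0175,0.005,0,0,0\n-0.017,0.0075,0,0,0\n-0.016,0.0105,0,0,0\n-0.0145,0.013,0,0,0\n0,0,0,0,0",
)

```text
time: 9.38
tool_pos: [0.4572, -0.1112, 0.0907]
tcp_rot: [3.138, -0.0, 1.296]
force: [-0.1, -0.4, 0.3]
gripper_width: -0.003
finger_force: 0.0
```

```bash
python3 go.py .454 -.111 .09
```

```text
tool delta [-0.0007 -0.0031  0.0007] yaw 1.296
```

>>> drive_effector(
  steps="-0.0125,0.015,0,0,0\n-0.0105,0.0175,0,0,0\n-0.0075,0.015,0,0,0\n-0.003,0.01,0,0,0\n0,0,0,0,0",
)

```text
time: 9.8
tool_pos: [0.5031, -0.1567, 0.09]
tcp_rot: [3.139, -0.001, 1.298]
force: [-1.3, 0.6, -0.3]
gripper_width: 0.001
finger_force: 0.0
```

```bash
python3 go.py .514 -.164 .09
```

```text
tool delta [-0.0041  0.0125  0.0001] yaw 1.298
```

>>> drive_effector(
  steps="-0.002,0.004,0,0,0\n-0.002,0.004,0,0,0\n0,0.002,0,0,0\n0,0,0,0,0",
)

```text
time: 10.13
tool_pos: [0.5093, -0.1625, 0.0891]
tcp_rot: [3.141, -0.0, 1.299]
force: [0.3, 0.1, 3.5]
gripper_width: -0.0
finger_force: 1.4
```

>>> drive_effector(
  steps="0,0.0015,0,0,0\n0,0.0015,0,0,0\n0,0,0,0,0",
)

```text
time: 10.38
tool_pos: [0.5101, -0.1628, 0.0886]
tcp_rot: [-3.138, 0.0, 1.299]
force: [-13.2, 5.3, 14.8]
gripper_width: -0.0
finger_force: 9.9
```

```bash
python3 go.py .514 -.164 .09
```

```text
tool delta [-0.0001  0.0041 -0.0014] yaw 1.299
```

>>> drive_effector(
  steps="0,-0.01,0,0,0\n0,-0.03,-0.02,0,0\n0,-0.03,-0.04,0,0\n0,-0.02,-0.04,0,0\n0.04,0,-0.01,0,0\n0.04,0,0,0,0\n0.04,0,0,0,0\n0,0,0,0,0",
)

```text
time: 11.05
tool_pos: [0.4651, -0.0188, 0.1905]
tcp_rot: [3.139, -0.002, 1.306]
force: [-0.1, 0.4, -0.2]
gripper_width: -0.001
finger_force: 0.0
```

Run:
```python
from bench import ctrl
import cv2,numpy as np
from h import *
o=np.array([.5857,-.1095]);y=-.272;B=np.array([[np.cos(y),-np.sin(y)],[np.sin(y),np.cos(y)]])
im=[]
for n in("side","top"):
    c=ctrl.camera(n);np.savez(n+"4.npz",**c);w=cloud(c)
    u,v=proj(c,[.56,-.13,.09]).astype(int);a=c["frame"][v-45:v+45,u-45:u+45,::-1];im.append(cv2.resize(a,(400,400),interpolation=cv2.INTER_CUBIC));print(n,u,v)
    q=w.reshape(-1,3);b=(q[:,:2]-o)@B
    m=(q[:,2]>.083)&(q[:,2]<.092)&(b[:,0]<-.025)&(b[:,0]>-.075)&(b[:,1]<.03)&(b[:,1]>-.1)
    if m.sum()>10: print(m.sum(),np.polyfit(b[m,1],b[m,0],1),b[m].min(0),b[m].max(0))
cv2.imwrite("pics/a4.png",np.hstack(im))
```

```text
side 241 217
166 [ 0.06575101 -0.03570323] [-0.04759351 -0.0930323 ] [-0.02517732  0.02875237]
top 214 173
208 [ 0.05033569 -0.0331429 ] [-0.04469414 -0.09232488] [-0.02516435  0.02899444]
```

View pics/a4.png

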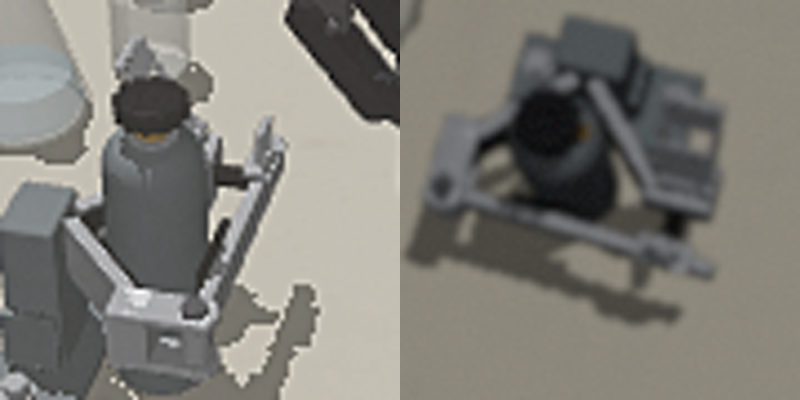

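The side crop (left) and top crop (right) show the gate across the cylinder. Its free end, at top-crop (710,268), is at or close to the black stop peg at (680,235). I check the gate angle against the bracket yaw.

Run:
```python
import numpy as np
from h import *
o=np.array([.5857,-.1095]);y=-.272;B=np.array([[np.cos(y),-np.sin(y)],[np.sin(y),np.cos(y)]])
def lf(x,yv):
    for _ in range(5):
        p=np.polyfit(x,yv,1);r=abs(yv-np.polyval(p,x));k=r<max(2*np.median(r),.001);x,yv=x[k],yv[k]
    return p.round(4),len(x)
for n in("top","side"):
    w=cloud(dict(np.load(n+"0.npz"))).reshape(-1,3);b=(w[:,:2]-o)@B
    m=(w[:,2]>.0905)&(w[:,2]<.0965)
    for sg in(1,-1):
        k=m&(sg*b[:,1]>.006)&(sg*b[:,1]<.04)&(b[:,0]>-.015)&(b[:,0]<.04)
        if k.sum()>10: print(n,"jaw",sg,lf(b[k,1],b[k,0]))
    w=cloud(dict(np.load(n+"4.npz"))).reshape(-1,3);b=(w[:,:2]-o)@B
    k=(w[:,2]>.0855)&(w[:,2]<.0905)&(b[:,0]>-.06)&(b[:,0]<-.027)&(b[:,1]<.035)&(b[:,1]>-.1)
    print(n,"gate",lf(b[k,1],b[k,0]),b[k].min(0),b[k].max(0))
    k=(w[:,2]>.1)&(w[:,2]<.118)&(b[:,0]>-.06)&(b[:,0]<-.027)&(b[:,1]<-.04)&(b[:,1]>-.1)
    print("staple",k.sum(),b[k].mean(0),w[k,2].max() if k.any() else 0)
    k=(w[:,2]>.1)&(w[:,2]<.13)&(np.hypot(b[:,0],b[:,1])<.035)
    q=b[k];x=np.linalg.lstsq(np.c_[2*q,np.ones(len(q))],(q**2).sum(1),rcond=None)[0];print("cyl",x[:2],np.sqrt(x[2]+x[:2]@x[:2]),len(q))
```

```text
top jaw 1 (array([-0.908 ,  0.0448]), 67)
top jaw -1 (array([0.8934, 0.0433]), 68)
top gate (array([ 0.0291, -0.035 ]), 73) [-0.04435187 -0.09232488] [-0.02729631  0.03475646]
staple 18 [-0.03695914 -0.06584519] 0.11373577629300757
cyl [0.00087326 0.00119187] 0.024966499852859 62
side jaw 1 (array([-0.9389,  0.0451]), 56)
side jaw -1 (array([0.9764, 0.0399]), 63)
side gate (array([ 0.0248, -0.0385]), 102) [-0.04509784 -0.0930323 ] [-0.02795923  0.03351017]
staple 22 [-0.04006288 -0.06214445] 0.11503064305782795
cyl [-0.00220065  0.00035001] 0.024430424628167066 270
```

Run:
```python
import numpy as np
from h import *
o=np.array([.5857,-.1095]);y=-.272;B=np.array([[np.cos(y),-np.sin(y)],[np.sin(y),np.cos(y)]])
for n in("side","top"):
    w=cloud(dict(np.load(n+"0.npz"))).reshape(-1,3);b=(w[:,:2]-o)@B
    k=(w[:,2]>.02)&(b[:,0]<-.018)&(b[:,0]>-.06)&(b[:,1]<-.04)&(b[:,1]>-.1)
    print(n);print(np.c_[b[k],w[k,2]].round(3)[::2])
```

```text
side
[[-0.02  -0.066  0.084]
 [-0.024 -0.069  0.083]
 [-0.019 -0.064  0.083]
 [-0.024 -0.063  0.084]
 [-0.028 -0.063  0.085]
 [-0.019 -0.061  0.082]
 [-0.024 -0.061  0.083]
 [-0.028 -0.065  0.081]
 [-0.019 -0.062  0.078]
 [-0.024 -0.06   0.08 ]
 [-0.029 -0.06   0.082]
 [-0.019 -0.062  0.076]
 [-0.024 -0.06   0.078]
 [-0.029 -0.061  0.078]
 [-0.029 -0.061  0.075]]
top
[[-0.02  -0.06   0.078]
 [-0.019 -0.065  0.081]
 [-0.018 -0.069  0.082]
 [-0.022 -0.063  0.081]
 [-0.021 -0.068  0.082]
 [-0.026 -0.061  0.082]
 [-0.024 -0.066  0.083]
 [-0.023 -0.07   0.079]
 [-0.027 -0.064  0.081]
 [-0.025 -0.069  0.079]
 [-0.027 -0.067  0.073]]
```

```bash
python3 go.py .5 -.165 .2; python3 go.py .5 -.165 .089
```

```text
tool delta [-0.1263  0.0726 -0.0105] yaw 1.302
tool delta [-0.1263  0.0726  0.1005] yaw 1.302
```

>>> drive_effector(
  steps="-0.035,0.01,0,0,0\n-0.035,0.01,0,0,0\n-0.035,0.01,0.03,0,0\n-0.021,0.015,0.03,0,0\n0,0.018,0.025,0,0\n0,0.01,0.014,0,0\n0,0,0,0,0",
)

```text
time: 11.73
tool_pos: [0.4992, -0.1636, 0.0908]
tcp_rot: [-3.137, -0.0, 1.297]
force: [-0.5, 0.5, -0.1]
gripper_width: -0.0
finger_force: 0.0
```

>>> drive_effector(
  steps="0,0.006,0,0,0\n0,0.003,0,0,0\n0,0.002,0,0,0\n0,0,0,0,0",
)

```text
time: 12.07
tool_pos: [0.5111, -0.1655, 0.095]
tcp_rot: [3.14, 0.0, 1.299]
force: [-0.4, -0.2, 0.7]
gripper_width: -0.001
finger_force: 0.0
```

>>> drive_effector(
  steps="0,0.001,0,0,0\n0,0.001,0,0,0\n0,0,0,0,0",
)

```text
time: 12.32
tool_pos: [0.5121, -0.1657, 0.0942]
tcp_rot: [-3.141, 0.0, 1.299]
force: [-4.1, 0.5, 2.1]
gripper_width: 0.002
finger_force: 1.6
```

>>> drive_effector(
  steps="0,0.001,0,0,0\n0,0.001,0,0,0\n0,0,0,0,0",
)

```text
time: 12.57
tool_pos: [0.5126, -0.1659, 0.0937]
tcp_rot: [-3.138, 0.001, 1.299]
force: [-12.9, 4.1, 9.0]
gripper_width: 0.0
finger_force: 6.9
```

>>> drive_effector(
  steps="0,0.001,0,0,0\n0,0.001,0,0,0\n0,0,0,0,0",
)

```text
time: 12.82
tool_pos: [0.513, -0.1661, 0.0934]
tcp_rot: [-3.135, 0.001, 1.299]
force: [-22.7, 6.8, 18.3]
gripper_width: 0.003
finger_force: 12.4
```

The gate is firmly shut: it holds 23 N at bx −0.055, which matches the expected position. Next is the hasp.

>>> drive_effector(
  steps="0,-0.012,0,0,0\n0,0,-0.03,0,0\n0,0,-0.04,0,0\n0,0,-0.04,0,0\n0,0,-0.03,0,0\n0,0.03,0,0,0\n0,0.03,0,0,0\n0,0.03,0,0,0",
)

```text
time: 13.48
tool_pos: [0.5929, -0.1886, 0.2354]
tcp_rot: [3.139, 0.001, 1.298]
force: [-0.4, -0.4, 0.7]
gripper_width: 0.0
finger_force: 0.0
```

>>> drive_effector(
  steps="0,0.03,0,0,0\n0,0,0,0,0\n0,0,0,0,0",
)

```text
time: 13.73
tool_pos: [0.6214, -0.1958, 0.2333]
tcp_rot: [-3.141, -0.001, 1.299]
force: [-0.8, 0.8, -0.1]
gripper_width: -0.0
finger_force: 0.0
```

```bash
python3 go.py .627 -.191 .144
```

```text
tool delta [0.0061 0.0042 0.0893] yaw 1.299
```

>>> drive_effector(
  steps="0.006,0.006,0,0,0\n0,0,0.03,0,0\n0,0,0.03,0,0\n0,0,0.029,0,0\n0,0,0,0,0",
)

```text
time: 14.15
tool_pos: [0.6248, -0.1907, 0.14]
tcp_rot: [-3.135, 0.0, 1.299]
force: [-0.9, 0.2, -0.2]
gripper_width: -0.001
finger_force: 0.0
```

>>> drive_effector(
  steps="0,-0.015,0,0,0\n0,-0.015,0,0,0\n0,-0.01,0,0,0\n0,-0.01,0,0,0\n0,-0.01,0,0,0\n0,0,0,0,0",
)

```text
time: 14.65
tool_pos: [0.5687, -0.1753, 0.1458]
tcp_rot: [3.141, 0.0, 1.299]
force: [0.7, -0.3, 0.0]
gripper_width: 0.002
finger_force: 0.0
```

Run:
```python
from bench import ctrl
import cv2,numpy as np
c=ctrl.camera("side");a=c["frame"][110:290,170:340,::-1]
cv2.imwrite("pics/a5.png",cv2.resize(a,None,fx=3,fy=3))
```

```text
(no output)
```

View pics/a5.png

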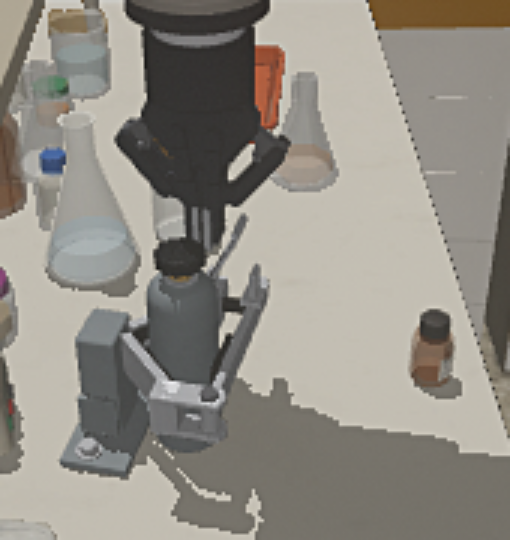

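The hasp has been pushed past upright and leans toward the staple, with its tip near (240,220). I let it fall and then look.

>>> drive_effector(
  steps="0,-0.01,0,0,0\n0,-0.01,0,0,0\n0,0,0,0,0\n0,0,-0.03,0,0\n0,0,-0.03,0,0\n0,0,0,0,0\n0,0,0,0,0\n0,0,0,0,0",
)

```text
time: 15.37
tool_pos: [0.5506, -0.1703, 0.2047]
tcp_rot: [3.142, 0.0, 1.299]
force: [0.2, -0.2, -1.1]
gripper_width: 0.001
finger_force: 0.0
```

Run:
```python
from bench import ctrl
import cv2,numpy as np
from h import *
o=np.array([.5857,-.1095]);y=-.272;B=np.array([[np.cos(y),-np.sin(y)],[np.sin(y),np.cos(y)]])
c=ctrl.camera("side");np.savez("side6.npz",**c);a=c["frame"][150:260,200:310,::-1]
cv2.imwrite("pics/a6.png",cv2.resize(a,None,fx=5,fy=5))
w=cloud(c).reshape(-1,3);b=(w[:,:2]-o)@B
k=(w[:,2]>.09)&(w[:,2]<.135)&(b[:,0]<.0)&(b[:,0]>-.08)&(b[:,1]<-.045)&(b[:,1]>-.09)
print(np.c_[b[k],w[k,2]].round(3)[::5])
```

```text
[[-0.038 -0.072  0.114]
 [-0.037 -0.067  0.114]
 [-0.005 -0.081  0.096]
 [-0.04  -0.065  0.113]
 [-0.008 -0.077  0.097]
 [-0.02  -0.078  0.099]
 [-0.036 -0.06   0.114]
 [-0.007 -0.071  0.098]
 [-0.018 -0.076  0.097]
 [-0.029 -0.079  0.096]
 [-0.04  -0.081  0.097]
 [-0.062 -0.081  0.1  ]
 [-0.015 -0.071  0.097]
 [-0.026 -0.074  0.097]
 [-0.04  -0.073  0.099]
 [-0.05  -0.079  0.097]
 [-0.063 -0.077  0.101]
 [-0.018 -0.068  0.097]
 [-0.028 -0.072  0.095]
 [-0.042 -0.076  0.095]
 [-0.054 -0.075  0.098]
 [-0.01  -0.06   0.098]
 [-0.021 -0.065  0.096]
 [-0.037 -0.057  0.105]
 [-0.046 -0.07   0.097]
 [-0.057 -0.072  0.098]
 [-0.013 -0.059  0.097]
 [-0.024 -0.06   0.098]
 [-0.04  -0.056  0.103]
 [-0.048 -0.068  0.096]
 [-0.061 -0.065  0.1  ]
 [-0.021 -0.057  0.097]
 [-0.031 -0.062  0.094]
 [-0.042 -0.066  0.094]
 [-0.054 -0.065  0.096]
 [-0.015 -0.052  0.096]
 [-0.026 -0.053  0.098]
 [-0.039 -0.059  0.095]
 [-0.05  -0.06   0.097]
 [-0.062 -0.057  0.1  ]
 [-0.023 -0.049  0.097]
 [-0.033 -0.052  0.096]
 [-0.045 -0.053  0.098]
 [-0.056 -0.055  0.099]
 [-0.034 -0.05   0.095]
 [-0.045 -0.052  0.096]
 [-0.056 -0.053  0.097]
 [-0.033 -0.052  0.091]
 [-0.045 -0.05   0.094]
 [-0.059 -0.049  0.098]]
```

View pics/a6.png

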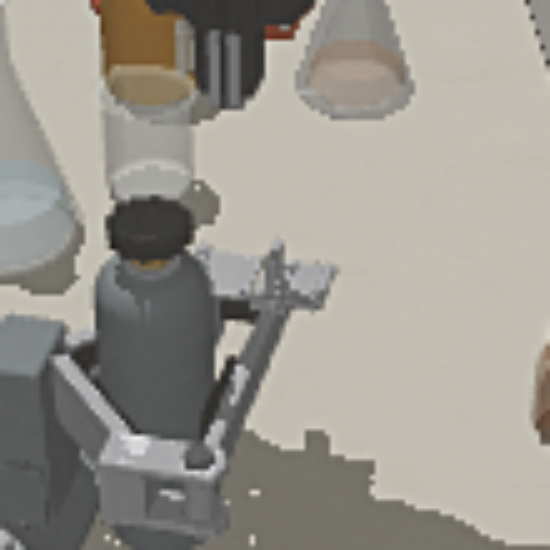

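The hasp lies flat, at z≈0.097 along its whole length, and the staple stands up through its slot to 0.114. The cylinder is upright behind the shut gate. I retreat and hand in.

>>> drive_effector(
  steps="0,0,-0.03,0,0\n0,-0.02,-0.03,0,0\n0,0,0,0,0\n0,0,0,0,0",
)

```text
time: 15.75
tool_pos: [0.5314, -0.1649, 0.2656]
tcp_rot: [3.14, 0.0, 1.299]
force: [-1.0, 0.1, -0.8]
gripper_width: 0.001
finger_force: 0.0
```

```bash
python3 -c "
from bench import ctrl
print(ctrl.sign_off())"
```

```text
the job is handed in; nothing more can be done
None
```

The cylinder stands upright in the V, the gate is shut across it, and the hasp lies flat over the staple; the flask, beaker and amber bottle were not touched, and the job was handed in at about 16 s.

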